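Return the torch to its charging stand

TASK

Two matching orange cups on the desk each hold one long metal thing: one holds the torch (with the wider head on top), the other a plain straight bicycle pump. Pull the torch out of its cup and stand it, head up, in the round socket of its charging stand, with its foot down on the socket's floor; lower it in rather than dropping it. Leave the pump standing in its cup.

Things in the scene. Friction and masses are not known exactly. Their poses are not given: they have to be found in the camera images.
- torch: The torch: a bare aluminium hand torch, 150 mm long, 105 to 210 g, standing head up and nearly upright in an orange cup, loose with about 10 mm of play. Origin at the centre of its foot, z runs up along it to the head. Barrel 26 mm in diameter from z = 0 to 98, widening to a head 36 mm in diameter from z = 108 to the flat top at z = 150; the head is the place to grip, from above.
- pump: The bystander: a bicycle mini pump, a plain straight aluminium tube 24 mm in diameter and 135 mm long with no head, standing in the other orange cup. Origin at the centre of its foot, z up along it. To be left alone.
- torch_cup: The orange plastic cup that holds the torch, fixed to the desk: round, 85 mm high, 62 mm across at the rim and 52 mm at the foot, wall 3 mm, inner floor 5 mm above its origin. Origin at the centre of its underside, z up. The pump's cup is just the same; the two cups and the stand are at least 120 mm apart, centre to centre.
- stand: The charging stand, fixed to the desk: a flat grey plastic base 90 x 100 x 8 mm carrying an upright round white plastic socket, open at the top, 58 mm outside and 50 mm inside diameter, rim 70 mm above the desk, inner floor 12 mm above the desk. Origin at the centre of the base's underside, on the socket's axis; z up. It stands empty at the start.

How it is judged:
By the outcome, as a careful person would: the job done as asked, in the order asked, and still so for the second after the job is handed in, with the robot touching nothing.
It also fails if it takes over 42 s, if anything falls off the work surface, if the arm or the gripper's body presses on something with over 40 N, if the wrist force passes 120 N, or if a joint passes its speed limit or range.

ROBOT

A 7-joint arm with a two-finger parallel gripper is mounted at the origin on the work surface. World frame = base frame: x ahead of the robot, y to its left, z up, the work surface at z = 0. Lengths are in m, angles in rad, forces in N, time in s.
With the tool pointing down it reaches from about 0.35 to 0.9 m from the base axis. Payload 8.1 kg.
Tool frame: the origin (TCP) lies midway between the tips of the shut fingers; the grasp point (between the pads) lies 19 mm behind it; z points along the fingers, y is the line along which they close (so a half turn about z gives the same grasp; the last joint's range is limited). The gripper opens to 92 mm and grips with 3 to 60 N. Pads are 19 mm wide; open, the fingers measure 130 mm over their backs; the gripper's body (75 mm by 190 mm) begins 47 mm behind the grasp point.
Start: joints at [-1.239, 0.434, 0.025, 1.573, -0.012, 1.134, -0.075], TCP at [0.263, 0.567, 0.206] pointing down, gripper open.
Joint ranges: [-2.62, 2.62], [-0.44, 2.09], [-1.27, 1.32], [0.08, 2.57], [-1.32, 4.46], [0.12, 2], [-2.74, 2.74]. Speed limits (rad/s): [2.22, 2.22, 3.01, 3.01, 3.14, 3.14, 3.14].

INTERFACE

Orientations are given as a rotation vector (axis times angle).
In Python, from cell import readout, get_image, calibration, ticket gives the robot as it stands. The module is installed in compiled form; this text tells all that it offers.
- The arm moves only by the tool move_arm, never from a script. Its argument "series" is a list of rows, each a list of 6 numbers: the shift along the world's x, y, z as a fraction of full scale, then the turn, a rotation vector about the world's x, y, z as a fraction of full scale. A call has 1 to 5 rows; each row is the pose to reach, as a shift and turn from the pose commanded when the call began; what a row does not reach only later rows make up. Full scale, the value 1, is 0.75 m for a shift and 60 degrees for a turn. A row lasts 1/10 s, in which the tool goes at most 50 mm and 8.59 degrees, less where a joint would pass 70% of its speed; a pose out of reach is approached as far as the arm can. A call with a number of a shift or a turn outside -1 to 1 is refused whole. A call with a gripper value outside its range is refused whole. "claw" is the opening, from -1 (shut) to 1 (fully open), so that 0 is half open, set as the call begins (left out, the last holds). The fingers move at their own pace and stop on an object; "squeeze" is the grip in N (left out, the last holds). Time passes only in rows, so rows that repeat a pose let the fingers close. It gives the time, the measured TCP pose, the force, the opening and the grip force at its end, in the units of the state.
- readout.observe(): the state, without advancing time (a new reading comes with each control period).
- get_image(name): name is "side" or "top"; returns (picture, depth): 480x640x3 uint8, red, green, blue; 480x640 float32, m along the optical axis (not along the pixel's ray), 0 where there is no reading.
- calibration(name): a dict with "fx", "fy", "cx", "cy" (pixels), "view" (4x4, takes a point from world to camera coordinates). Camera axes: x right, y down, z forward; pixel columns grow to the right and rows downward; lengths in m; the calibration is good to about 2 mm. A picture is of the moment at which its call begins. calibration takes no time and is no camera call.
- ticket.sign_off(): hands the job in; it is judged then, once.
The state is a dict: "clock": time; "joints": joint angles; "dq": joint speeds; "joint_efforts": joint torques, N m; "position": TCP position; "ee_rot": TCP orientation; "force": force on the tool from outside, world axes, zero at the start; "ft_torque": the same for the moment, N m; "width": opening from 0.0 (shut) to 1.0 (fully open); "gripper_force": force on a finger pad.
Only numpy, scipy, OpenCV 4.12 (cv2) and the standard library are available. Lean on these libraries where they do the work, as an engineer would, in place of code of your own. Each camera call takes 0.05 s, during which the arm holds its last target. There are 200 camera calls.

## Working session

There is one attempt and no reset: what is moved stays moved. The work goes in short steps, Python scripts to look and compute and a tool call to move; the robot and the scene stay as the last step left them, time stands still between calls to the robot, and variables do not carry over. Pictures are saved under pics/ and viewed, at most 10 in all, crops included, and the job is handed in when it is done.

Besides the shell and the picture viewer there is one more tool, called after "Emit:" as name([rows], argument=value, ...), one row to a line, values as JSON. move_arm: Moves the arm, as the interface text tells. Shift numbers are shares of 0.75 m and turn numbers shares of 60 degrees, none past 1 either way. Its arguments: {"type":"object","properties":{"series":{"type":"array"},"claw":{"type":"number"},"squeeze":{"type":"number"}},"required":["series"]}

```bash
mkdir -p pics
cat > h.py <<'E'
import numpy as np, cv2
from cell import readout, get_image, calibration, ticket
def snap(n, tag):
    im,d=get_image(n); cv2.imwrite(f'pics/{tag}.png',im[:,:,::-1]); np.save(f'pics/{tag}.npy',d); return im,d
def world(n,d):
    c=calibration(n); v,u=np.mgrid[0:480,0:640]
    P=np.stack([(u-c['cx'])/c['fx']*d,(v-c['cy'])/c['fy']*d,d,np.ones_like(d)],-1)
    return (P@np.linalg.inv(c['view']).T)[...,:3]
E
python3 - <<'E'
from h import *
print(readout.observe())
for n in('top','side'):
    im,d=snap(n,n+'0'); c=calibration(n); print(n,c['fx'],np.linalg.inv(c['view'])[:3].round(3).tolist(),(d==0).mean())
E
```

```text
{'clock': 0.0, 'joints': array([-1.23861968,  0.43523151,  0.02497535,  1.57413263, -0.01159646,
        1.1340385 , -0.07507241]), 'dq': array([ 0.00050348,  0.00148764,  0.00045172,  0.0004929 ,  0.0006592 ,
        0.00057544, -0.00136889]), 'joint_efforts': array([ 3.01713726e-05, -6.67847013e+01,  9.84614566e-01, -3.14449596e+01,
       -6.06654561e-02,  4.26384062e-02,  1.62957213e-04]), 'position': array([0.26306997, 0.56629745, 0.20552602]), 'ee_rot': array([-6.77600674e-01, -3.06743461e+00,  2.59496317e-03]), 'force': array([-0.32603203,  0.23362722, -0.90656121]), 'ft_torque': array([ 0.05340299,  0.00514334, -0.01064399]), 'gripper_force': 0.0, 'width': 0.9978737741502596}
top 490.431591470192 [[0.003, -0.999, 0.046, 0.449], [-1.0, -0.003, -0.006, 0.017], [0.007, -0.046, -0.999, 0.853]] 0.003942057291666667
side 442.83749871360334 [[-0.964, -0.167, 0.206, 0.346], [-0.265, 0.586, -0.766, 0.64], [0.007, -0.793, -0.609, 0.527]] 0.003798828125
```

View pics/top0.png

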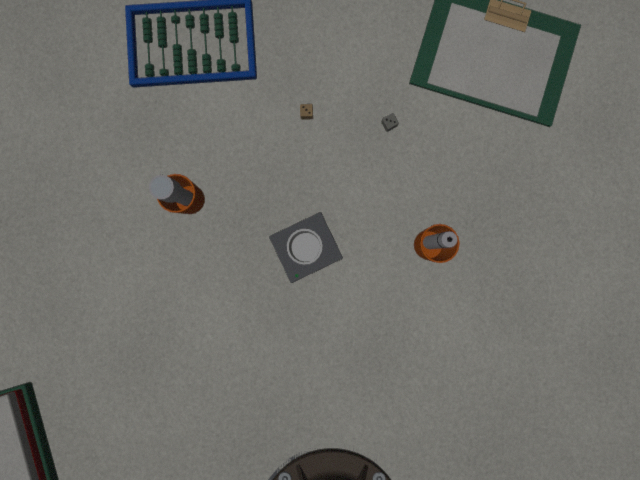

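View pics/side0.png

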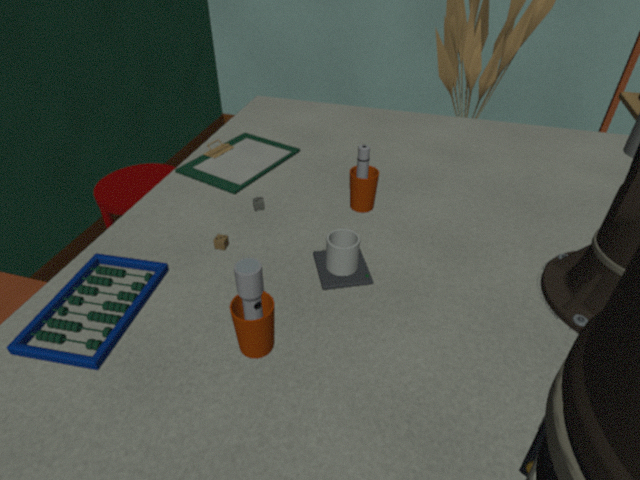

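The top view shows the wide-headed torch at about (163,188) in the cup at (180,194), the empty socket at (305,246), and the pump at (448,240). The side view agrees: torch head at (249,275), socket at (343,240).

```bash
cat >> h.py <<'E'
def circ(P):
    A=np.c_[2*P[:,:2],np.ones(len(P))]; s=np.linalg.lstsq(A,(P[:,:2]**2).sum(1),rcond=None)[0]
    return s[:2],np.sqrt(s[2]+s[0]**2+s[1]**2)
def box(n,d,x,y,z):
    W=world(n,d); m=(d>0)
    for i,(a,b) in enumerate((x,y,z)): m&=(W[...,i]>a)&(W[...,i]<b)
    return W[m],m
E
python3 - <<'E'
from h import *
for n in('top','side'):
    d=np.load(f'pics/{n}0.npy'); W=world(n,d)
    if n=='top':
        pts=[(163,188),(180,194),(305,246),(448,240),(230,300)]
    else: pts=[(249,266),(255,320),(343,240),(363,150),(330,360)]
    for u,v in pts: print(n,(u,v),W[v,u].round(4))
d=np.load('pics/top0.npy'); W=world('top',d)
def mec(P):
    (x,y),r=cv2.minEnclosingCircle((P[:,:2]*1000).astype(np.float32)); return (round(x,1),round(y,1)),round(r,1)
T=W[180:196,155:172].reshape(-1,3); zt=np.median(T[:,2]);print('zt',zt)
for n in('top','side'):
    d=np.load(f'pics/{n}0.npy')
    c=W[188,163]
    for z in [(.11,.122),(.122,.134),(.134,.146),(.146,.152),(.152,.158),(.158,.164),(.164,.17)]:
        P,m=box(n,d,(c[0]-.05,c[0]+.05),(c[1]-.06,c[1]+.06),z)
        if len(P)>8: print(n,'torch',z,len(P),P.mean(0).round(4),circ(P),mec(P))
    for z in [(.08,.09),(.06,.08),(.04,.06)]:
        P,m=box(n,d,(c[0]-.07,c[0]+.07),(c[1]-.08,c[1]+.08),z)
        if len(P)>8: print(n,'cup',z,len(P),P.mean(0).round(4),mec(P))
    s=W[246,305]
    for z in [(.064,.075),(.05,.064),(.03,.05),(.006,.02)]:
        P,m=box(n,d,(s[0]-.06,s[0]+.06),(s[1]-.06,s[1]+.06),z)
        if len(P)>8: print(n,'sock',z,len(P),P.mean(0).round(4),circ(P),mec(P))
im=cv2.imread('pics/top0.png'); im2=cv2.imread('pics/side0.png')
cv2.imwrite('pics/crop.png',np.hstack([cv2.resize(im[160:220,140:215],(400,320),interpolation=2),cv2.resize(im2[255:365,215:290],(218,320),interpolation=2)]))
E
```

```text
top (163, 188) [0.5466 0.2449 0.156 ]
top (180, 194) [0.5433 0.2322 0.1159]
top (305, 246) [0.4678 0.047  0.0158]
top (448, 240) [ 0.4744 -0.1657  0.1401]
top (230, 300) [ 0.3743  0.1767 -0.0004]
side (249, 266) [0.5445 0.25   0.1554]
side (255, 320) [0.5324 0.2751 0.0846]
side (343, 240) [0.4695 0.0233 0.0456]
side (363, 150) [ 0.4737 -0.1536  0.1372]
side (330, 360) [ 0.4353  0.2461 -0.0019]
zt 0.15609174742566634
top torch (0.11, 0.122) 39 [0.5442 0.2353 0.1178] (array([0.5487151, 0.2481046]), np.float64(0.017546126244131436)) ((547.6, 244.7), 17.4)
top torch (0.122, 0.134) 61 [0.5432 0.2353 0.1279] (array([0.54874873, 0.2481676 ]), np.float64(0.017541326254656348)) ((547.7, 245.3), 17.4)
top torch (0.134, 0.146) 59 [0.5433 0.2355 0.1398] (array([0.54863762, 0.24799933]), np.float64(0.017486836193991686)) ((547.2, 244.5), 17.3)
top torch (0.146, 0.152) 36 [0.5421 0.2356 0.1489] (array([0.54873141, 0.24793157]), np.float64(0.017402298097104835)) ((547.4, 243.7), 16.8)
top torch (0.152, 0.158) 477 [0.5486 0.2474 0.1557] (array([0.54852528, 0.24767099]), np.float64(0.0127266124359382
[... 1734 characters left out ...]
cup (0.06, 0.08) 736 [0.5434 0.2582 0.0707] ((546.9, 251.4), 30.3)
side cup (0.04, 0.06) 479 [0.5422 0.2607 0.0505] ((546.8, 251.1), 29.2)
side sock (0.064, 0.075) 250 [0.4643 0.0498 0.0674] (array([0.46455595, 0.04851921]), np.float64(0.026730062456779304)) ((465.4, 47.9), 29.8)
side sock (0.05, 0.064) 386 [0.464  0.0505 0.0571] (array([0.464218  , 0.04918335]), np.float64(0.026832053497335202)) ((463.8, 49.2), 29.0)
side sock (0.03, 0.05) 455 [0.4631 0.0536 0.0406] (array([0.46423935, 0.04916698]), np.float64(0.02687250726338576)) ((464.1, 48.9), 29.3)
side sock (0.006, 0.02) 902 [0.4618 0.0653 0.0083] (array([0.46528925, 0.04739161]), np.float64(0.04163506325553627)) ((466.5, 50.2), 64.0)
```

View pics/crop.png

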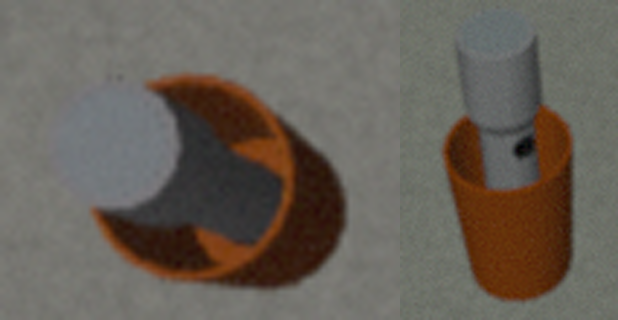

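The crop shows the torch standing upright in the middle of its cup. The measurements are:

| Item | Position (m) | Check |
|---|---|---|
| Torch axis | (0.5475, 0.2485) | Top at 0.155, radius 17.5 mm, matches the given sizes |
| Socket axis | (0.4655, 0.0475) | Rim at 0.070, matches the given height |

I'll move above the torch first.

Emit:
move_arm([
  [0.038, -0.0424, 0.01, 0, 0, 0],
  [0.076, -0.0848, 0.02, 0, 0, 0],
  [0.114, -0.127, 0.02, 0, 0, 0],
  [0.152, -0.1695, 0.02, 0, 0, 0],
  [0.19, -0.212, 0.02, 0, 0, 0],
], claw=1, squeeze=25)

```text
clock: 0.6
position: [0.4066, 0.4063, 0.2212]
ee_rot: [-0.678, -3.068, 0.0]
force: [-0.3, 1.0, -0.8]
width: 1.001
gripper_force: 0.0
```

Emit:
move_arm([
  [0.045, -0.05, 0, 0, 0, 0],
  [0.09, -0.1, 0, 0, 0, 0],
  [0.135, -0.15, 0, 0, 0, 0],
  [0.17, -0.19, 0, 0, 0, 0],
  [0.189, -0.212, 0, 0, 0, 0],
])

```text
clock: 1.1
position: [0.55, 0.2443, 0.2211]
ee_rot: [0.685, 3.065, -0.003]
force: [0.0, -0.8, -0.4]
width: 1.002
gripper_force: 0.0
```

Emit:
move_arm([
  [0, 0, 0, 0, 0, 0],
])

```text
clock: 1.2
position: [0.5499, 0.2443, 0.2209]
ee_rot: [0.687, 3.064, -0.003]
force: [1.1, -0.1, 0.7]
width: 1.001
gripper_force: 0.0
```

Emit:
move_arm([
  [-0.0033, 0.0056, -0.02, 0, 0, 0],
  [-0.0033, 0.0056, -0.05, 0, 0, 0],
  [-0.0033, 0.0056, -0.08, 0, 0, 0],
  [-0.0033, 0.0056, -0.11, 0, 0, 0],
  [-0.0033, 0.0056, -0.135, 0, 0, 0],
])

```text
clock: 1.7
position: [0.5436, 0.2541, 0.1186]
ee_rot: [-0.675, -3.067, 0.001]
force: [-0.4, 0.3, -1.0]
width: 1.001
gripper_force: 0.0
```

Emit:
move_arm([
  [0, 0, -0.006, 0, 0, 0],
  [0, 0, -0.006, 0, 0, 0],
])

```text
clock: 1.9
position: [0.5441, 0.2536, 0.115]
ee_rot: [-0.676, -3.067, 0.001]
force: [0.2, -0.3, -0.4]
width: 1.002
gripper_force: 0.0
```

Run:
```python
from h import *
im,d=snap('side','side1'); print(readout.observe()['position'],readout.observe()['force'])
cv2.imwrite('pics/side1c.png',cv2.resize(im[140:380,140:400,::-1],None,fx=2,fy=2,interpolation=2))
```

```text
[0.54483174 0.25371107 0.11593773] [ 0.76268513 -0.70201742  0.31506433]
```

View pics/side1c.png

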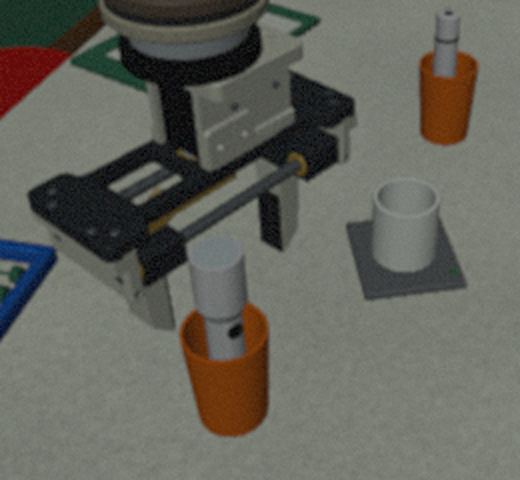

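The fingertips show at about (160,325) and (280,250) in the enlarged crop. It's unclear from this angle whether they straddle the head at (217,278), so I'll check with depth.

Run:
```python
from h import *
d=np.load('pics/side1.npy'); W=world('side',d)
o=readout.observe(); from scipy.spatial.transform import Rotation as R
r=R.from_rotvec(o['ee_rot']); print(o['position'],r.as_matrix().round(3).tolist())
for n,(u,v) in dict(fingL=(155,305),fingR=(284,225),torchtop=(217,250),torch=(220,290),rod=(240,205),bodyL=(90,225)).items():
    p=W[140+v//2,140+u//2]; print(n,p.round(4),'tool',r.inv().apply(p-o['position']).round(4))
```

```text
[0.54483174 0.25371107 0.11593773] [[-0.907, 0.421, -0.0], [0.421, 0.907, 0.0], [0.0, 0.0, -1.0]]
fingL [0.5581 0.3117 0.1635] tool [ 0.0124  0.0582 -0.0476]
fingR [0.5126 0.2136 0.1571] tool [ 0.0124 -0.0499 -0.0412]
torchtop [0.5467 0.2482 0.1551] tool [-0.004  -0.0042 -0.0391]
torch [0.5391 0.2642 0.1365] tool [ 0.0097  0.0071 -0.0205]
rod [0.5168 0.2699 0.2149] tool [ 0.0322  0.003  -0.099 ]
bodyL [0.5686 0.339  0.2426] tool [ 0.0143  0.0874 -0.1267]
```

Depth confirms the fingers are either side of the head, about 4 mm off centre because my correction wasn't needed (the arm had overshot and was still settling). I'll undo it, then close.

Emit:
move_arm([
  [0.0035, -0.0056, 0, 0, 0, 0],
  [0.0035, -0.0056, 0, 0, 0, 0],
  [0.0035, -0.0056, 0, 0, 0, 0],
  [0.0035, -0.0056, 0, 0, 0, 0],
  [0.0035, -0.0056, 0, 0, 0, 0],
])

```text
clock: 2.45
position: [0.5477, 0.2489, 0.1158]
ee_rot: [0.678, 3.067, 0.0]
force: [1.0, -0.6, 0.3]
width: 0.999
gripper_force: 0.0
```

Emit:
move_arm([
  [0, 0, 0, 0, 0, 0],
  [0, 0, 0, 0, 0, 0],
  [0, 0, 0, 0, 0, 0],
  [0, 0, 0, 0, 0, 0],
  [0, 0, 0, 0, 0, 0],
], claw=-1, squeeze=30)

```text
clock: 2.95
position: [0.5477, 0.2489, 0.1156]
ee_rot: [-0.678, -3.068, -0.0]
force: [0.7, 0.2, 0.2]
width: 0.614
gripper_force: 0.0
```

Emit:
move_arm([
  [0, 0, 0, 0, 0, 0],
  [0, 0, 0, 0, 0, 0],
  [0, 0, 0, 0, 0, 0],
  [0, 0, 0, 0, 0, 0],
])

```text
clock: 3.35
position: [0.5477, 0.2488, 0.1156]
ee_rot: [-0.678, -3.068, -0.0]
force: [-0.3, 0.1, -0.8]
width: 0.38
gripper_force: 30.0
```

Emit:
move_arm([
  [0, 0, 0.01, 0, 0, 0],
  [0, 0, 0.03, 0, 0, 0],
  [0, 0, 0.05, 0, 0, 0],
  [0, 0, 0.07, 0, 0, 0],
  [0, 0, 0.09, 0, 0, 0],
])

```text
clock: 3.85
position: [0.5476, 0.2488, 0.1842]
ee_rot: [0.678, 3.067, 0.0]
force: [-1.0, -0.1, -0.8]
width: 0.381
gripper_force: 30.0
```

Emit:
move_arm([
  [0, 0, 0.02, 0, 0, 0],
  [0, 0, 0.04, 0, 0, 0],
  [0, 0, 0.06, 0, 0, 0],
  [0, 0, 0.07, 0, 0, 0],
  [0, 0, 0.07, 0, 0, 0],
])

```text
clock: 4.35
position: [0.5482, 0.2491, 0.2368]
ee_rot: [0.678, 3.066, 0.002]
force: [-0.0, -0.3, -0.8]
width: 0.379
gripper_force: 30.0
```

Run:
```python
from h import *
im,d=snap('side','side2'); print(readout.observe()['position'],readout.observe()['force'],readout.observe()['width'])
cv2.imwrite('pics/side2c.png',cv2.resize(im[100:380,140:420,::-1],None,fx=2,fy=2,interpolation=2))
```

```text
[0.54778865 0.24885067 0.23581311] [ 0.03329429 -0.49756327 -1.37530019] 0.3817420499922333
```

View pics/side2c.png

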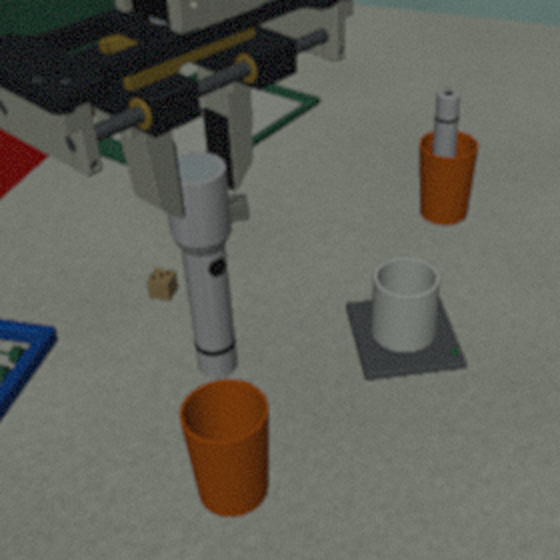

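The torch is clear of the cup and hangs about upright, with its foot at about (217,370) above the cup rim. Next I'll carry it over the socket.

Emit:
move_arm([
  [-0.008, -0.02, 0, 0, 0, 0],
  [-0.024, -0.06, 0, 0, 0, 0],
  [-0.041, -0.1, 0, 0, 0, 0],
  [-0.057, -0.14, 0, 0, 0, 0],
  [-0.074, -0.18, 0, 0, 0, 0],
])

```text
clock: 4.9
position: [0.4906, 0.1115, 0.2347]
ee_rot: [-0.678, -3.066, 0.002]
force: [0.7, 0.0, 0.4]
width: 0.379
gripper_force: 30.0
```

Emit:
move_arm([
  [-0.013, -0.033, 0, 0, 0, 0],
  [-0.025, -0.06, 0, 0, 0, 0],
  [-0.033, -0.08, 0, 0, 0, 0],
  [-0.036, -0.0885, 0, 0, 0, 0],
  [-0.036, -0.0885, 0, 0, 0, 0],
])

```text
clock: 5.4
position: [0.4649, 0.0468, 0.2355]
ee_rot: [-0.68, -3.067, -0.0]
force: [-0.1, -0.5, -1.0]
width: 0.386
gripper_force: 30.0
```

Emit:
move_arm([
  [0, 0, 0, 0, 0, 0],
  [0, 0, 0, 0, 0, 0],
  [0, 0, 0, 0, 0, 0],
  [0, 0, 0, 0, 0, 0],
])

```text
clock: 5.8
position: [0.4653, 0.048, 0.2355]
ee_rot: [-0.676, -3.068, 0.0]
force: [-1.3, 0.3, -0.5]
width: 0.379
gripper_force: 30.0
```

Run:
```python
from h import *
im,d=snap('side','side3'); print(readout.observe()['position'],readout.observe()['width'])
cv2.imwrite('pics/side3c.png',cv2.resize(im[100:340,220:480,::-1],None,fx=2,fy=2,interpolation=2))
for a in np.arange(.1,.25,.01):
    P,m=box('side',d,(.42,.51),(0,.1),(a,a+.01))
    if len(P)>20:
        c,r=circ(P); print(a.round(2),len(P),c.round(4),r.round(4))
```

```text
[0.46528608 0.04787    0.23549048] 0.3811443640009766
0.12 44 [0.4643 0.0491] 0.0119
0.13 85 [0.4645 0.0491] 0.0121
0.14 87 [0.4646 0.0491] 0.0121
0.15 92 [0.4647 0.0487] 0.0124
0.16 87 [0.4644 0.0495] 0.0117
0.17 89 [0.4648 0.0494] 0.0118
0.18 95 [0.4648 0.0488] 0.0123
0.19 98 [0.4647 0.049 ] 0.0122
0.2 95 [0.4646 0.0494] 0.0121
0.21 111 [0.4641 0.0492] 0.0124
0.22 81 [0.4644 0.0517] 0.0119
0.23 138 [0.465 0.049] 0.0171
0.24 157 [0.4649 0.0492] 0.017
```

View pics/side3c.png

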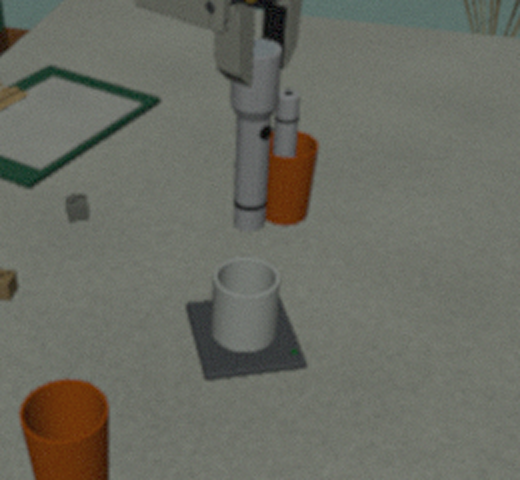

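Seen from the side camera, the torch axis (0.4646, 0.0491) lines up with the socket axis (0.4643, 0.0491), and the torch is vertical. In the picture the torch hangs straight above the socket at about (246,275). Now I'll lower it.

Emit:
move_arm([
  [0, 0, -0.015, 0, 0, 0],
  [0, 0, -0.04, 0, 0, 0],
  [0, 0, -0.065, 0, 0, 0],
  [0, 0, -0.09, 0, 0, 0],
  [0, 0, -0.11, 0, 0, 0],
])

```text
clock: 6.35
position: [0.4645, 0.0473, 0.1514]
ee_rot: [-0.678, -3.067, 0.001]
force: [0.7, 0.8, -1.0]
width: 0.381
gripper_force: 30.0
```

Emit:
move_arm([
  [0, 0, -0.01, 0, 0, 0],
  [0, 0, -0.02, 0, 0, 0],
  [0, 0, -0.028, 0, 0, 0],
  [0, 0, -0.034, 0, 0, 0],
  [0, 0, -0.036, 0, 0, 0],
])

```text
clock: 6.85
position: [0.4652, 0.0475, 0.1259]
ee_rot: [-0.678, -3.068, -0.0]
force: [-0.5, -0.3, -1.1]
width: 0.384
gripper_force: 30.0
```

Emit:
move_arm([
  [0, 0, -0.001, 0, 0, 0],
  [0, 0, -0.002, 0, 0, 0],
  [0, 0, -0.003, 0, 0, 0],
  [0, 0, -0.003, 0, 0, 0],
])

```text
clock: 7.25
position: [0.4653, 0.0475, 0.124]
ee_rot: [0.678, 3.067, 0.0]
force: [-0.8, -0.1, -1.3]
width: 0.383
gripper_force: 30.0
```

Emit:
move_arm([
  [0, 0, -0.001, 0, 0, 0],
  [0, 0, -0.001, 0, 0, 0],
  [0, 0, -0.001, 0, 0, 0],
])

```text
clock: 7.55
position: [0.4652, 0.0475, 0.1231]
ee_rot: [0.678, 3.068, 0.0]
force: [-0.3, -0.1, -0.9]
width: 0.378
gripper_force: 30.0
```

Emit:
move_arm([
  [0, 0, -0.001, 0, 0, 0],
  [0, 0, -0.001, 0, 0, 0],
  [0, 0, -0.001, 0, 0, 0],
])

```text
clock: 7.85
position: [0.4654, 0.0475, 0.1225]
ee_rot: [0.678, 3.067, 0.0]
force: [0.5, 0.1, 2.1]
width: 0.376
gripper_force: 30.0
```

Emit:
move_arm([
  [0, 0, -0.0006, 0, 0, 0],
  [0, 0, -0.0006, 0, 0, 0],
  [0, 0, -0.0006, 0, 0, 0],
])

```text
clock: 8.15
position: [0.4658, 0.0474, 0.1224]
ee_rot: [0.678, 3.066, 0.001]
force: [-0.7, 0.4, 7.1]
width: 0.379
gripper_force: 30.0
```

The torch foot is on the socket floor, shown by about 7 N of upward force at the expected height. I'll release and retreat.

Emit:
move_arm([
  [0, 0, 0.0004, 0, 0, 0],
  [0, 0, 0.0006, 0, 0, 0],
  [0, 0, 0.0006, 0, 0, 0],
  [0, 0, 0.0006, 0, 0, 0],
], squeeze=5)

```text
clock: 8.55
position: [0.4653, 0.0475, 0.1224]
ee_rot: [0.678, 3.067, 0.0]
force: [-0.5, -0.7, 2.1]
width: 0.387
gripper_force: 5.0
```

Emit:
move_arm([
  [0, 0, 0, 0, 0, 0],
  [0, 0, 0, 0, 0, 0],
  [0, 0, 0, 0, 0, 0],
  [0, 0, 0, 0, 0, 0],
  [0, 0, 0, 0, 0, 0],
], claw=0.7)

```text
clock: 9.05
position: [0.4651, 0.0475, 0.1223]
ee_rot: [-0.678, -3.068, 0.0]
force: [1.1, -0.8, -0.2]
width: 0.773
gripper_force: 0.0
```

Emit:
move_arm([
  [0, 0, 0, 0, 0, 0],
  [0, 0, 0, 0, 0, 0],
  [0, 0, 0, 0, 0, 0],
])

```text
clock: 9.35
position: [0.4652, 0.0474, 0.1223]
ee_rot: [-0.678, -3.068, -0.0]
force: [-0.6, -0.4, 0.2]
width: 0.852
gripper_force: 0.0
```

Emit:
move_arm([
  [0, 0, 0.02, 0, 0, 0],
  [0, 0, 0.05, 0, 0, 0],
  [0, 0, 0.09, 0, 0, 0],
  [0, 0, 0.13, 0, 0, 0],
  [0, 0, 0.16, 0, 0, 0],
])

```text
clock: 9.85
position: [0.4655, 0.0474, 0.2442]
ee_rot: [0.678, 3.066, 0.001]
force: [1.2, 0.1, -0.1]
width: 0.852
gripper_force: 0.0
```

Emit:
move_arm([
  [0, 0, 0.01, 0, 0, 0],
  [0, 0, 0.01, 0, 0, 0],
  [0, 0, 0.01, 0, 0, 0],
  [0, 0, 0.01, 0, 0, 0],
])

```text
clock: 10.25
position: [0.4644, 0.0473, 0.2485]
ee_rot: [-0.677, -3.066, 0.002]
force: [-0.5, -0.5, -0.0]
width: 0.848
gripper_force: 0.0
```

Run:
```python
from h import *
im,d=snap('side','side4'); print(readout.observe()['position'],readout.observe()['width'])
cv2.imwrite('pics/side4c.png',cv2.resize(im[100:340,220:480,::-1],None,fx=2,fy=2,interpolation=2))
for a in (.075,.09,.125,.14,.15,.158):
    P,m=box('side',d,(.42,.51),(0,.1),(a,a+.01))
    if len(P)>20:
        c,r=circ(P); print(a,len(P),c.round(4),r.round(4),P[:,2].max().round(4))
```

```text
[0.46450754 0.04732063 0.24862006] 0.850431210585814
0.075 71 [0.4647 0.0483] 0.0122 0.0848
0.09 75 [0.464  0.0473] 0.0132 0.0998
0.125 108 [0.4646 0.0484] 0.0172 0.135
0.14 114 [0.4648 0.0478] 0.0174 0.1499
0.15 141 [0.4645 0.049 ] 0.0164 0.1599
0.158 228 [0.4644 0.0494] 0.0129 0.1631
```

View pics/side4c.png

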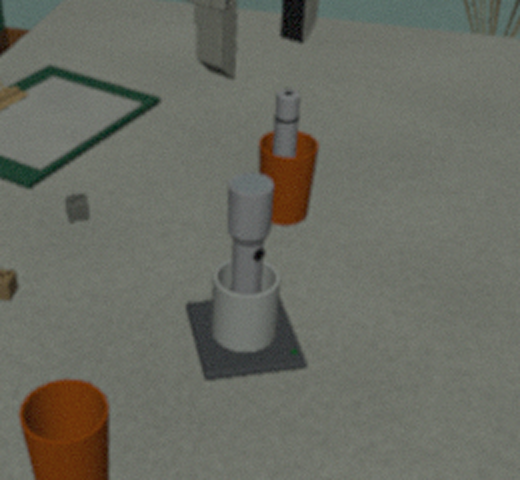

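The torch stands upright in the socket, head at about (251,205) and top at 0.162 m. The pump is still in its cup at (288,120), and the gripper is clear of everything.

```bash
python3 -c "
from cell import ticket; print(ticket.sign_off())"
```

```text
the job is handed in; nothing more can be done
None
```

The torch stands head up in the charging stand's socket with its foot on the floor, the pump is still in its cup, and the job was handed in at about 10 s on the robot's clock.

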